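# Nest the tint pots in the lens-bench bay

## Robot

A 7-joint arm with a two-finger parallel gripper is mounted at the origin on the work surface. World frame = base frame: x ahead of the robot, y to its left, z up, the work surface at z = 0. Lengths are in mm, angles in rad, forces in N, time in s.
With the tool pointing down it reaches from about 425 to 875 mm from the base axis. Payload 4.7 kg.
Tool frame: the origin (TCP) lies midway between the tips of the shut fingers; the grasp point (between the pads) lies 19 mm behind it (manip.pinch_z is the distance from the TCP to the grasp point, in mm); z points along the fingers, y is the line along which they close (so a half turn about z gives the same grasp; the last joint's range is limited). The gripper opens to 87 mm and grips with 3 to 60 N. Pads are 19 mm wide; open, the fingers measure 117 mm over their backs; the gripper's body (75 mm by 190 mm) begins 51 mm behind the grasp point.
Start: joints at [1.355, 0.321, -0.07, 1.45, 0.023, 1.371, -0.057], TCP at [148.037, -632.938, 222.587] pointing down, gripper open.
Joint ranges: [-2.86, 2.86], [-0.3, 2.09], [-1.38, 1.24], [0.06, 2.45], [-1.56, 4.7], [0.09, 2.05], [-2.69, 2.69]. Speed limits (rad/s): [2.57, 2.57, 3.14, 3.14, 3.14, 3.14, 3.14].

## Interface

Orientations are given as a unit quaternion [w, x, y, z].
In Python, from plant import telemetry, optics, manip gives the robot as it stands.
- The arm moves only by the tool carry_out, never from a script. Its argument "moves" is a list of rows, each a list of 3 entries, a list of its own where there are three numbers: the closure, from 0 (fully open) to 1 (shut), then the shift along the tool's x, y, z in m, then the turn about the tool's z in rad. In form: [[jaw, [x, y, z], turn], ...]. A call has 1 to 5 rows; each row is the pose to reach, as a shift and turn from the pose commanded when the call began, along the tool's axes at that moment; what a row does not reach only later rows make up. A row lasts 1/8 s, in which the tool goes at most 62.5 mm and 10.7 degrees, less where a joint would pass 70% of its speed; a pose out of reach is approached as far as the arm can. A call with a gripper value outside its range is refused whole. The fingers move at their own pace and stop on an object; "newtons" is the grip in N (left out, the last holds). Time passes only in rows, so rows that repeat a pose let the fingers close. It gives the time, the measured TCP pose, the force, the opening and the grip force at its end, in the units of the state.
- telemetry.get_obs(): the state, without advancing time (a new reading comes with each control period).
- optics.camera(name): name is "scene" or "top"; returns the picture (420x560x3 uint8, blue, green, red); there is no depth.
- optics.calibration(name): a dict with "fovy" (degrees; the focal length in pixels is half the picture's height over the tangent of half this angle, whatever the lens; pixels are square), "cx", "cy" (the principal point, pixels), "D" ([k1, k2, p1, p2, k3] as OpenCV has them; the pictures are not rectified), "rvec" (rotation vector, rad) and "tvec" (3), from world to camera coordinates, as OpenCV has them. Camera axes: x right, y down, z forward; pixel columns grow to the right and rows downward; lengths in mm; the calibration is good to about 2 mm. A picture is of the moment at which its call begins. calibration takes no time and is no camera call.
- manip.close_job(): hands the job in; it is judged then, once.
The state is a dict: "t": time; "joint_positions": joint angles; "qvel": joint speeds; "joint_efforts": joint torques, N m; "tcp_pos": TCP position; "eef_rot": TCP orientation; "wrist_force": force on the tool from outside, world axes, zero at the start; "moment": the same for the moment, N m; "grip_width": finger opening in mm; "gripper_force": force on a finger pad.
Only numpy, scipy, OpenCV 4.12 (cv2) and the standard library are available. Lean on these libraries where they do the work, as an engineer would, in place of code of your own. Each camera call takes 0.05 s, during which the arm holds its last target. There are 200 camera calls.

## Task

Set the largest of the three handled steel pots on the bench at the mouth of the bay and slide it in under the lamp bar, its handle pointing straight back out of the mouth, until it rests against the back stop, so that its own rim lifts the hinged catch and the catch drops behind it; do not touch the catch yourself. Then nest the medium pot in the large one, and the small pot in the medium one, each seated flat on the floor below and with the three handles turned well apart so that they clear one another and the catch. Set the pots down rather than dropping them, and leave the bottle, the tape roll and the jar where they stand.

Things in the scene. Friction and masses are not known exactly. Their poses are not given: they have to be found in the camera images.
- large_pot: Largest steel pot, round, open: 120 mm outer diameter at the rim, 112 at the base, 55 deep, wall 3, floor 4, about 220 g (mass centre 20 to 40 mm off the axis, to the handle). Origin: centre of underside, z up. One handle, along its +x: a 5 mm strip rises from the rim to a level black bar 12 mm wide, 60 to 128 mm from the axis, 74 to 90 mm above the underside.
- large_pot_tip (a point): Free end of the large pot's handle bar: 128 mm from the pot's axis, 82 mm above its underside (mid-height of the bar).
- medium_pot: Middle-sized steel pot, round, open: 102 mm outer diameter at the rim, 94 at the base, 55 deep, wall 3, floor 4, about 170 g (mass centre 20 to 40 mm off the axis, to the handle). Origin: centre of underside, z up. One handle, along its +x: a 5 mm strip rises from the rim to a level black bar 12 mm wide, 51 to 122 mm from the axis, 70 to 86 mm above the underside.
- medium_pot_tip (a point): Free end of the medium pot's handle bar: 122 mm from the pot's axis, 78 mm above its underside (mid-height of the bar). Nested, each pot's underside is 4 mm above that of the pot round it, and all three bars lie level with one another, so two handles cannot share a direction.
- small_pot: Smallest steel pot, round, open: 84 mm outer diameter at the rim, 76 at the base, 55 deep, wall 3, floor 4, about 130 g (mass centre 20 to 40 mm off the axis, to the handle). Origin: centre of underside, z up. One handle, along its +x: a 5 mm strip rises from the rim to a level black bar 12 mm wide, 42 to 116 mm from the axis, 66 to 82 mm above the underside.
- small_pot_tip (a point): Free end of the small pot's handle bar: 116 mm from the pot's axis, 74 mm above its underside (mid-height of the bar).
- bay: Fixed aluminium bay. Origin: on the bench, where the centre of the large pot's underside comes when home; z up. Pots slide in on the bench along its +x (mouth at -x). Guide rails 10 mm thick, 22 high, inner faces at y +64 (from x -130 to 60) and y -64 (x -60 to 60). Back: a 22 mm high cross rail; back stop plate with face at x 60, y -35 to 35, 60 mm high.
- lamp (a point): Centre of the underside of the white lamp bar over the bay's mouth, 205 mm above the bench. In the bay's frame the bar spans x -135 to -75, y -140 to 60, height 205 to 230; round column 18 mm thick at x -105, y -130. The large pot's handle ends up below it, so a gripper holding that handle must lean back out of the mouth (30 to 45 degrees).
- catch_hinge (a joint): Gravity catch at the left (+y) of the mouth, 0 rad hanging on its stop, growing as its tip rises (to 1.3); falls by its own weight (50 g). Pin along bay y from y 41 to 65, at x -118, height 70; it stands on a post 18 by 10 mm, 82 high, at x -118, y 70. A large pot set down with its centre beyond x -170 and pushed in lifts it 0.3 to 0.5 rad by the rim; when the pot is home it drops behind it, left of the handle.
- catch: The catch's steel arm, 70 mm long, 10 wide, 7 thick, origin on its pin (bay x -118, y 49, height 70). Hanging, it slopes down towards the back of the bay, 0.62 rad below level, at y 44 to 54, to a tip at x -61, height 29.
- cleaner: Bystander: upright clear bottle, 56 mm diameter, 150 mm high. Origin: centre of its underside.
- tape_roll: Bystander: cardboard tape roll lying flat, 96 mm diameter, 45 mm high. Origin: centre of its underside.
- jar: Bystander: low white jar with black cap, 70 mm diameter, 50 mm high. Origin: centre of its underside.
Not all that is in view belongs to the job. What is shaped like the medium_pot but pink, purple or red is not meant.

How it is judged (in metres and radians):
On the way, in this order (a step that is already met when the one before it is completed fails the run):
1. the large pot, sliding on the bench, lifts the catch with its rim (value of joint catch_hinge above 0.2 rad and contact force between large_pot and catch above 0.02 N and height (world z) of large_pot below 0.012 m).
2. the large pot is home against the back stop, handle out of the mouth, and the catch has dropped behind it (x of large_pot in the frame of bay between -0.008 and 0.008 m and y of large_pot in the frame of bay between -0.012 and 0.012 m and height (world z) of large_pot below 0.004 m and angle between large_pot's own z axis and vertical below 0.06 rad and x of large_pot_tip in the frame of bay below -0.108 m and value of joint catch_hinge below 0.06 rad), for 0.2 s.
3. the medium pot is seated in the large one, handles apart (horizontal distance between medium_pot and large_pot below 0.01 m and z of medium_pot in the frame of large_pot between 0.001 and 0.007 m and angle between medium_pot's own z axis and vertical below 0.06 rad and distance between medium_pot_tip and large_pot_tip above 0.045 m), for 0.2 s.
4. the small pot is seated in the medium one, handles apart (horizontal distance between small_pot and medium_pot below 0.01 m and z of small_pot in the frame of medium_pot between 0.001 and 0.007 m and angle between small_pot's own z axis and vertical below 0.06 rad and distance between small_pot_tip and large_pot_tip above 0.045 m and distance between small_pot_tip and medium_pot_tip above 0.045 m), for 0.2 s.
At the end, for the whole second after the job is handed in: Large pot upright on the bench, within 8 mm of its place at the back stop (12 mm sideways), handle out of the mouth, catch down behind it; medium and small pots flat on the floors below (3 mm, centres within 10 mm, tilt under 0.06 rad); handle ends over 45 mm apart; all at rest and released (all of step 2 and all of step 3 and all of step 4 and linear speed of each of large_pot, medium_pot, small_pot below 0.02 m/s and angular speed of each of large_pot, medium_pot, small_pot below 0.2 rad/s); the robot touches nothing.
It fails at once if the robot pushes the catch itself (contact force between any of the fingers, the arm and catch above 1 N).
It fails at once if a pot is dropped ((contact force between anything else and large_pot below 0.01 N and linear speed of large_pot above 0.5 m/s) or (contact force between anything else and medium_pot below 0.01 N and linear speed of medium_pot above 0.5 m/s) or (contact force between anything else and small_pot below 0.01 N and linear speed of small_pot above 0.5 m/s)).
It fails at once if a bystander is pushed 30 mm away or tipped (distance of any of cleaner, tape_roll, jar from where it was at the start of the episode above 0.03 m or angle between any of cleaner, tape_roll, jar's own z axis and vertical above 0.3 rad).
It also fails if it takes over 72 s, if anything falls off the work surface, if the arm or the gripper's body presses on something with over 40 N, if the wrist force passes 120 N, or if a joint passes its speed limit or range.

## Working session

There is one attempt and no reset: what is moved stays moved. The work goes in short steps, Python scripts to look and compute and a tool call to move; the robot and the scene stay as the last step left them, time stands still between calls to the robot, and variables do not carry over. Pictures are saved under pics/ and viewed, at most 10 in all, crops included, and the job is handed in when it is done.

Besides the shell and the picture viewer there is one more tool, called after "Emit:" by a JSON object that holds its "name" and its "arguments". carry_out: Moves the arm, as the interface text tells. Its arguments: {"type":"object","properties":{"moves":{"type":"array","items":{"type":"array"}},"newtons":{"type":"number"}},"required":["moves"]}

```bash
mkdir -p pics; ls; python3 - <<'E'
from plant import telemetry, optics, manip
import cv2
for n in("scene","top"):
    cv2.imwrite(f"pics/{n}0.png",cv2.resize(optics.camera(n),(800,600),interpolation=cv2.INTER_CUBIC)); print(n,optics.calibration(n))
o=telemetry.get_obs();print(o)
E
```

```text
pics
scene {'fovy': 55.801586545993175, 'cx': 285.95346668359934, 'cy': 206.50081944836012, 'D': array([-0.0486539,  0.       ,  0.       ,  0.       ,  0.       ]), 'rvec': array([ 2.24366493,  1.12480053, -0.38859828]), 'tvec': array([-261.56920084, -254.47688614, 1426.61154151])}
top {'fovy': 45.14102986387368, 'cx': 290.3814304695497, 'cy': 217.940083473654, 'D': array([-0.10160695,  0.        ,  0.        ,  0.        ,  0.        ]), 'rvec': array([ 2.17006892, -2.1684118 ,  0.10252099]), 'tvec': array([ -37.65087404,  504.36031215, 1385.17676272])}
{'t': 0.1, 'joint_positions': array([ 1.35509908,  0.3217584 , -0.07006852,  1.45156573,  0.02260995,
        1.37082943, -0.05689552]), 'qvel': array([ 1.39688032e-03, -2.09987436e-03, -1.48225689e-03, -2.93187997e-03,
       -1.77764040e-03,  1.08830687e-05,  1.05482274e-03]), 'joint_efforts': array([-2.74313470e-04, -4.92571020e+01, -4.05660588e-01, -3.13395703e+01,
       -6.39420468e-02,  3.94858432e-02,  8.54510813e-05]), 'tcp_pos': array([ 147.87876954, -632.42800779,  221.55820435]), 'eef_rot': array([-8.73339120e-04,  9.93404919e-01,  1.14655486e-01, -1.56362779e-04]), 'wrist_force': array([-0.31353901, -0.38062532, -0.36057131]), 'moment': array([-0.00365993, -0.01599785, -0.05703462]), 'gripper_force': 0.0, 'grip_width': 87.0506708770765}
```

View pics/scene0.png

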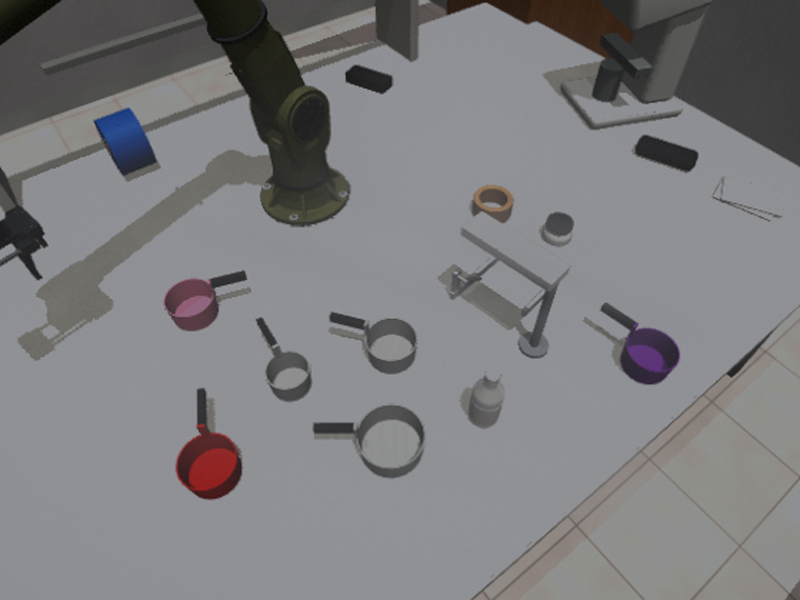

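View pics/top0.png

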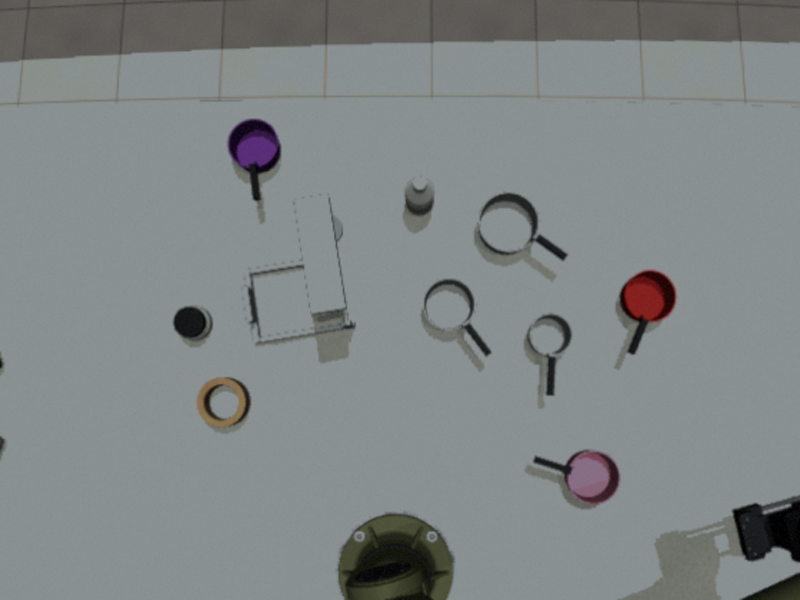

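Candidates (top, 800x600 view): steel pots at (508,223) large, (448,305) medium and (550,335) small. Lookalikes are red (648,296), purple (254,146) and pink (591,476). I choose the three grey ones, since their sizes fall in order. The bay is at about (290,300), with its mouth to the right (world −y). The bottle is at (420,197), the tape at (222,402) and the jar at (192,322).

```bash
python3 - <<'E'
from plant import optics
import cv2
im=optics.camera("top"); cv2.imwrite("pics/raw_top.png",im); cv2.imwrite("raw_top.png",im)
s=optics.camera("scene"); cv2.imwrite("raw_scene.png",s)
g=lambda a:cv2.convertScaleAbs(a,alpha=1.4)
cv2.imwrite("pics/a.png",g(cv2.resize(im[125:275,285:485],None,fx=4,fy=4,interpolation=cv2.INTER_CUBIC)))
cv2.imwrite("pics/b.png",g(cv2.resize(im[120:270,120:320],None,fx=4,fy=4,interpolation=cv2.INTER_CUBIC)))
E
```

```text
(no output)
```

View pics/a.png

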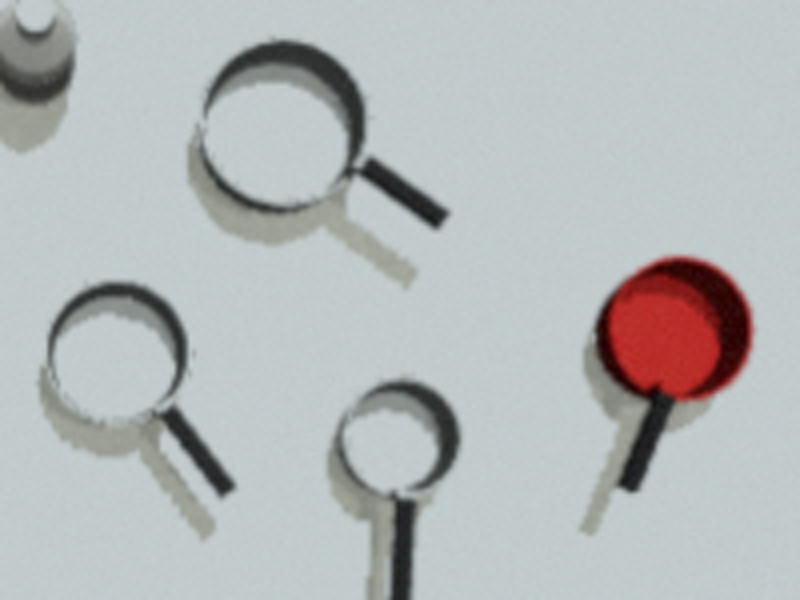

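View pics/b.png

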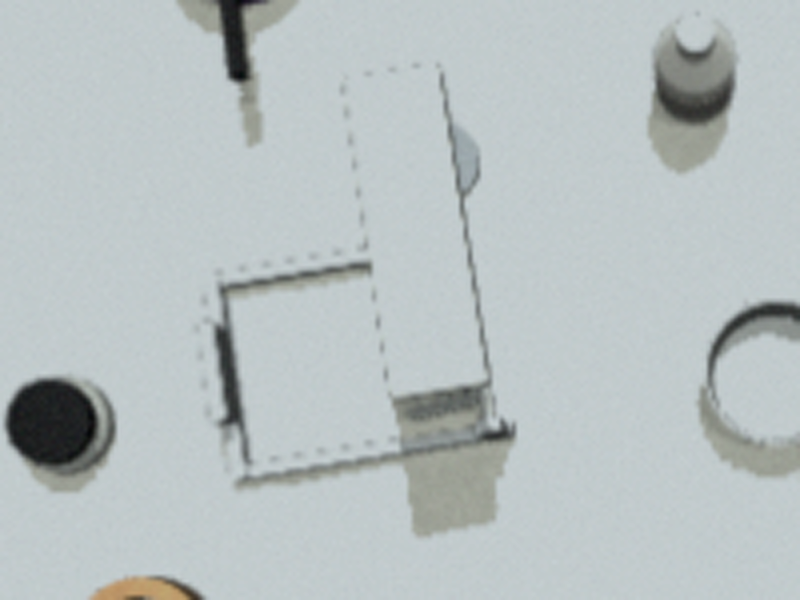

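```bash
cat > h.py <<'E'
import numpy as np, cv2, json
from scipy.optimize import least_squares
from scipy.spatial.transform import Rotation as R
from plant import telemetry, optics, manip
def cal(n):
    c=optics.calibration(n); f=210/np.tan(np.radians(c["fovy"])/2)
    return np.array([[f,0,c["cx"]],[0,f,c["cy"]],[0,0,1]]),c["D"],c["rvec"],c["tvec"]
def px2w(n,uv,z):
    K,D,r,t=cal(n); uv=np.asarray(uv,float).reshape(-1,1,2)
    p=cv2.undistortPoints(uv,K,D).reshape(-1,2); M=cv2.Rodrigues(r)[0]
    d=np.c_[p,np.ones(len(p))]@M; o=-M.T@t
    return o+d*((np.broadcast_to(z,len(p))-o[2])/d[:,2])[:,None]
def w2px(n,P):
    K,D,r,t=cal(n); return cv2.projectPoints(np.asarray(P,float).reshape(-1,1,3),r,t,K,D)[0].reshape(-1,2)
def rz(a): return R.from_euler('z',a)
def fitpose(obs,x0):  # obs: list (cam, local pt, raw px, weight)
    def res(p):
        return np.concatenate([(w2px(c,[rz(p[2]).apply(l)+[p[0],p[1],0]])[0]-u)*w for c,l,u,w in obs])
    s=least_squares(res,x0,loss='soft_l1',x_scale=[10,10,.1]); return s.x,res(s.x).reshape(-1,2)
def yaw_tool():
    o=telemetry.get_obs(); w,x,y,z=o["eef_rot"]; q=R.from_quat([x,y,z,w]); a=q.apply([0,1,0]); return o,q,np.arctan2(a[1],a[0])
def delta(xyz,handle_dir=None,yawy=None):
    """tool-frame shift (m) and turn for a world TCP target (mm); tool y at handle_dir+90deg"""
    o,q,y0=yaw_tool(); d=q.inv().apply(np.array(xyz)-o["tcp_pos"])/1000
    t=None
    if handle_dir is not None: yawy=handle_dir+np.pi/2
    if yawy is not None:
        dy=(yawy-y0+np.pi/2)%np.pi-np.pi/2; t=-dy  # tool z points down
    print("shift",np.round(d,4),"turn",None if t is None else round(t,3),"steps",round(np.linalg.norm(d)/.0625,1),0 if t is None else round(abs(t)/.187,1),"q7",round(o["joint_positions"][6],2))
E
python3 - <<'E'
from h import *
A=lambda *p:np.array([(285+x/4,125+y/4) for x,y in p]); B=lambda x,y:np.array((120+x/4,120+y/4))
for n,c,s,t,zt,ztop in(("L",(284,126),(365,163),(445,220),90,0),("M",(118,353),(168,410),(228,491),86,0),("S",(399,437),(403,500),(400,603),82,0)):
    u=A(c,s,t); C=px2w("top",u[:1],55)[0]; h=px2w("top",u[1:],zt)
    d=h[1]-h[0]; print(n,C.round(1),h.round(1).tolist(),"yaw bar",np.arctan2(d[1],d[0]).round(3),"yaw c-tip",np.arctan2(*(h[1]-C)[[1,0]]).round(3),"rtip",np.hypot(*(h[1]-C)[:2]).round(1))
obs=[("top",l,B(*u),w) for l,u,w in [((-135,-140,230),(441,64),1),((-75,-140,230),(343,76),1),((-135,60,230),(490,383),1),((-75,60,230),(393,396),1),((60,-35,60),(217,327),.7),((60,35,60),(228,424),.7),((60,-64,22),(222,287),.7)]]
p,r=fitpose(obs,[500,150,1.6]); print("bay",p,r.round(1).tolist())
for l in ((-118,70,82),(-105,-130,0),(60,64,22),(-130,64,22)): print(l,(w2px("top",[rz(p[2]).apply(l)+[p[0],p[1],0]])[0]-120)*4, (w2px("scene",[rz(p[2]).apply(l)+[p[0],p[1],0]])[0])*1.4286)
print("cleaner,tape,jar",px2w("top",[[ (420)/1.4286,178/1.4286],[222/1.4286,402/1.4286],[192/1.4286-1,322/1.4286]],[150,45,50]).round(0).tolist())
E
```

```text
L [ 672.6 -219.1   55. ] [[639.6, -269.0, 90.0], [600.8, -322.4, 90.0]] yaw bar -2.199 yaw c-tip -2.178 rtip 125.9
M [ 514.3 -103.3   55. ] [[472.8, -135.1, 86.0], [418.9, -174.7, 86.0]] yaw bar -2.509 yaw c-tip -2.499 rtip 119.2
S [ 456.8 -295.    55. ] [[412.9, -292.1, 82.0], [344.5, -289.1, 82.0]] yaw bar 3.098 yaw c-tip 3.089 rtip 112.5
bay [525.35727159 218.31728784   1.74125622] [[-0.2, -0.8], [-0.0, 0.4], [0.5, 0.1], [-0.0, 1.1], [-0.4, -1.1], [0.2, -0.5], [-0.1, 0.2]]
(-118, 70, 82) [490.69442518 424.90808965] [455.6509465 271.1109635]
(-105, -130, 0) [440.07032039 164.38055349] [532.16517251 345.69544841]
(60, 64, 22) [247.66578755 466.17287807] [506.63118272 247.02010109]
(-130, 64, 22) [514.6284292 420.6039475] [452.17350371 294.3122906 ]
cleaner,tape,jar [[736.0, -47.0, 150.0], [327.0, 333.0, 45.0], [481.0, 397.0, 50.0]]
```

```bash
python3 - <<'E'
from h import *
C=np.array([672.6,-219.1]);a=-2.188
g=C+94*np.array([np.cos(a),np.sin(a)]);print(g)
delta([*g,170],a); delta([*g,63],a)
print(yaw_tool()[2])
E
```

```text
[ 618.19683996 -295.75700345]
shift [ 0.5346 -0.2208  0.0521] turn -0.724 steps 9.3 3.9 q7 -0.06
shift [ 0.5346 -0.2207  0.1591] turn -0.724 steps 9.6 3.9 q7 -0.06
-1.341002202281244
```

Emit:
{"name": "carry_out", "arguments": {"moves": [[0,[0.06,-0.02,0.0],-0.15],[0,[0.11,-0.045,0.01],-0.3],[0,[0.16,-0.067,0.015],-0.45],[0,[0.21,-0.09,0.02],-0.6],[0,[0.26,-0.11,0.025],-0.724]], "newtons": 60}}

```text
t: 0.82
tcp_pos: [377.3, -465.2, 197.4]
eef_rot: [0.0, 0.887, 0.461, -0.0]
wrist_force: [0.3, -0.7, 0.7]
grip_width: 87.1
gripper_force: 0.0
```

```bash
python3 - <<'E'
from h import *
delta([618.2,-295.8,150],-2.188)
E
```

```text
shift [0.2772 0.0997 0.0473] turn 0.005 steps 4.8 0.0 q7 0.17
```

Emit:
{"name": "carry_out", "arguments": {"moves": [[0,[0.055,0.02,0.01],0],[0,[0.11,0.04,0.02],0],[0,[0.165,0.06,0.03],0],[0,[0.225,0.08,0.04],0],[0,[0.277,0.1,0.047],0]]}}

```text
t: 1.45
tcp_pos: [619.3, -296.9, 149.9]
eef_rot: [-0.0, 0.888, 0.459, -0.0]
wrist_force: [0.8, -0.5, -0.3]
grip_width: 86.9
gripper_force: 0.0
```

```bash
python3 - <<'E'
from h import *
delta([618.2,-295.8,63],-2.188)
cv2.imwrite("pics/c.png",cv2.convertScaleAbs(cv2.resize(np.hstack([optics.camera("top")[100:300,270:470],optics.camera("scene")[120:320,190:390]]),(800,400),interpolation=cv2.INTER_CUBIC),alpha=1.5))
E
```

```text
shift [ 0.0003 -0.0015  0.0869] turn 0.001 steps 1.4 0.0 q7 -0.34
```

View pics/c.png

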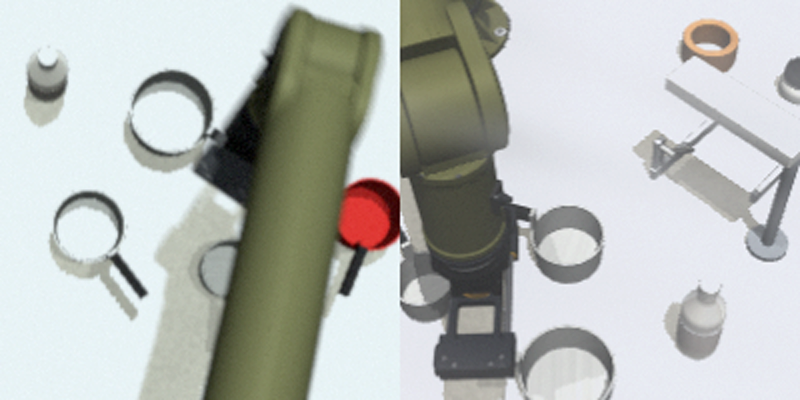

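The gripper stands over the large pot's handle, with the bar root visible at (215,135). The wrist cylinder is roughly 90 mm wide. I'll descend and grip.

Emit:
{"name": "carry_out", "arguments": {"moves": [[0,[0,-0.0015,0.045],0],[0,[0,-0.0015,0.086],0],[1,[0,-0.0015,0.086],0],[1,[0,-0.0015,0.086],0],[1,[0,-0.0015,0.086],0]], "newtons": 60}}

```text
t: 2.17
tcp_pos: [618.2, -298.4, 67.2]
eef_rot: [0.002, 0.888, 0.459, 0.001]
wrist_force: [-0.3, 0.3, -0.5]
grip_width: 65.0
gripper_force: 0.0
```

Emit:
{"name": "carry_out", "arguments": {"moves": [[1,[0,0,0],0],[1,[0,0,-0.005],0],[1,[0,0,-0.02],0],[1,[0,0,-0.035],0],[1,[0,0,-0.04],0]]}}

```text
t: 2.8
tcp_pos: [617.8, -298.0, 106.9]
eef_rot: [0.001, 0.888, 0.459, 0.001]
wrist_force: [-0.2, -0.1, -0.1]
grip_width: 14.8
gripper_force: 0.0
```

```bash
python3 - <<'E'
from h import *
o,q,y=yaw_tool(); print(o["tcp_pos"],y,o["grip_width"],o["gripper_force"],o["wrist_force"],o["moment"])
cv2.imwrite("pics/d.png",cv2.convertScaleAbs(cv2.resize(np.hstack([optics.camera("top")[100:250,270:420],optics.camera("scene")[240:390,190:340]]),(800,400),interpolation=cv2.INTER_CUBIC),alpha=1.5))
# targets: pot at bay (-200,0), handle dir = bay yaw+pi; tool at 94 along
b=np.array([525.4,218.3]);a=1.741; ux=np.array([np.cos(a),np.sin(a)])
for x in(-200,-185):print(x,b+ux*(x-94))
delta([*(b+ux*(-294)),100],a+np.pi)
E
```

```text
[ 617.84575104 -298.03234029  106.92488149] -0.6169696258824403 14.825535756112597 0.0 [-0.21007552 -0.1170233  -0.10199251] [-0.09455319 -0.11967076  0.02405646]
-200 [575.19862633 -71.45178484]
-185 [572.65788009 -56.66853051]
shift [ 0.1603 -0.1654  0.0056] turn -0.787 steps 3.7 4.2 q7 -0.35
```

View pics/d.png

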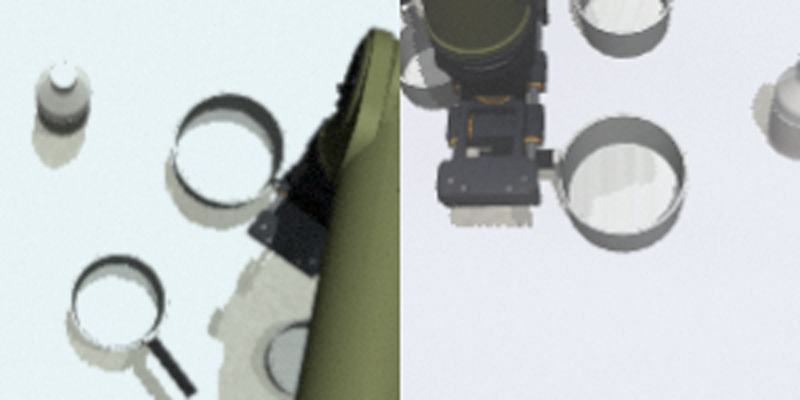

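The fingers are slow (about 115 mm/s), so they hadn't closed before the lift and the pot has not moved. I'll reopen halfway and descend again.

Emit:
{"name": "carry_out", "arguments": {"moves": [[0.5,[0,0,0],0],[0.5,[0,0,0],0],[0.5,[0,0,0],0],[0.5,[0,0,0.02],0],[0.5,[0,0,0.044],0]]}}

```text
t: 3.52
tcp_pos: [616.6, -297.7, 59.1]
eef_rot: [0.0, 0.888, 0.459, -0.0]
wrist_force: [-0.8, -0.3, -0.2]
grip_width: 42.4
gripper_force: 0.0
```

Emit:
{"name": "carry_out", "arguments": {"moves": [[1,[0,0,0],0],[1,[0,0,0],0],[1,[0,0,0],0],[1,[0,0,0],0],[1,[0,0,0],0]]}}

```text
t: 4.15
tcp_pos: [617.3, -298.0, 61.5]
eef_rot: [0.001, 0.888, 0.459, 0.0]
wrist_force: [0.0, -0.4, 2.6]
grip_width: 11.1
gripper_force: 59.9
```

Emit:
{"name": "carry_out", "arguments": {"moves": [[1,[0,0,0],0],[1,[0,0,-0.01],0],[1,[0,0,-0.02],0],[1,[0,0,-0.03],0],[1,[0,0,-0.03],0]]}}

```text
t: 4.78
tcp_pos: [617.5, -298.0, 91.9]
eef_rot: [0.001, 0.888, 0.459, 0.001]
wrist_force: [0.0, -0.2, -2.3]
grip_width: 11.2
gripper_force: 59.9
```

```bash
python3 - <<'E'
from h import *
o,q,y=yaw_tool(); print(o["tcp_pos"],y,o["grip_width"],o["gripper_force"],o["wrist_force"],o["moment"])
for n in("top","scene"): cv2.imwrite(f"raw_{n}1.png",optics.camera(n))
delta([575.2,-71.5,93],1.741+np.pi)
cv2.imwrite("pics/e.png",cv2.convertScaleAbs(cv2.resize(np.hstack([cv2.imread("raw_top1.png")[100:250,270:420],cv2.imread("raw_scene1.png")[240:390,190:340]]),(800,400),interpolation=cv2.INTER_CUBIC),alpha=1.5))
E
```

```text
[ 617.48793797 -297.96269895   91.91226802] -0.617062587804884 11.192345882469406 59.86868714913726 [ 0.04163987 -0.21977598 -2.32529409] [-0.18382799 -0.03887866 -0.00536293]
shift [ 0.1605 -0.1647 -0.0025] turn -0.787 steps 3.7 4.2 q7 -0.35
```

Emit:
{"name": "carry_out", "arguments": {"moves": [[1,[0.0,0.0,-0.025],0],[1,[0.02,-0.02,-0.05],-0.08],[1,[0.045,-0.045,-0.05],-0.2],[1,[0.07,-0.07,-0.05],-0.32],[1,[0.095,-0.095,-0.05],-0.45]]}}

```text
t: 5.5
tcp_pos: [593.6, -164.1, 140.1]
eef_rot: [-0.0, 0.762, 0.647, -0.0]
wrist_force: [-0.4, 0.5, -2.2]
grip_width: 11.4
gripper_force: 59.9
```

```bash
python3 - <<'E'
from h import *
delta([575.2,-71.5,100],1.741+np.pi)
E
```

```text
shift [ 0.0884 -0.0332  0.0401] turn -0.333 steps 1.6 1.8 q7 -0.08
```

Emit:
{"name": "carry_out", "arguments": {"moves": [[1,[0.025,-0.01,0.0],-0.1],[1,[0.05,-0.02,0.01],-0.2],[1,[0.075,-0.028,0.025],-0.3],[1,[0.0884,-0.033,0.04],-0.333],[1,[0.0884,-0.033,0.05],-0.333]]}}

```text
t: 6.12
tcp_pos: [575.8, -71.7, 89.4]
eef_rot: [-0.0, 0.646, 0.764, -0.0]
wrist_force: [0.2, -0.3, -1.5]
grip_width: 11.6
gripper_force: 59.9
```

```bash
python3 - <<'E'
from h import *
for n in("top","scene"): cv2.imwrite(f"raw_{n}2.png",optics.camera(n))
delta([575.2,-71.5,61.5],1.741+np.pi)
cv2.imwrite("pics/f.png",cv2.convertScaleAbs(cv2.resize(np.hstack([cv2.imread("raw_top2.png")[130:280,210:360],cv2.imread("raw_scene2.png")[150:300,230:380]]),(800,400),interpolation=cv2.INTER_CUBIC),alpha=1.5))
E
```

```text
shift [0.0025 0.0002 0.0275] turn -0.006 steps 0.4 0.0 q7 0.07
```

View pics/f.png

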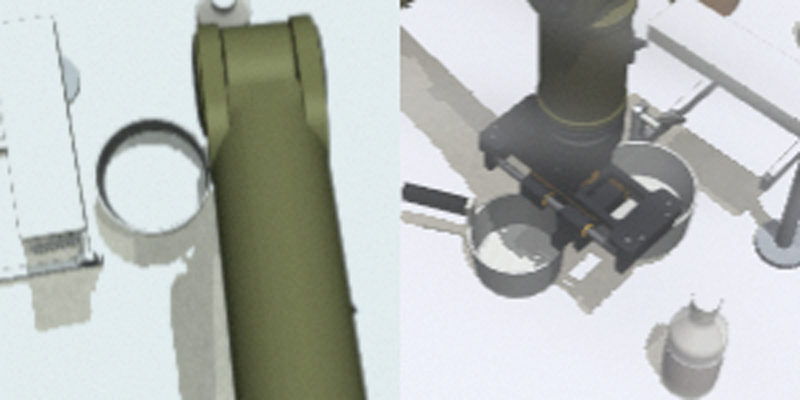

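The pot hangs level with its rim centre at crop pixel (153,177), right of the mouth. The gripper is clear of the medium pot.

```bash
python3 - <<'E'
from h import *
c=px2w("top",[[210+153/2.667,130+177/2.667]],82)[0]; print(c)
b=np.array([525.4,218.3,0]);a=1.741
print("in bay",rz(-a).apply(c-b)); o,q,y=yaw_tool(); print("tool in bay",rz(-a).apply(o["tcp_pos"]-b), y-a)
E
```

```text
[557.01233269  24.46707205  82.        ]
in bay [-196.38669244    1.67647527   82.        ]
tool in bay [-2.96541214e+02  1.57596138e-01  8.89563913e+01] -1.5770914592640262
```

Emit:
{"name": "carry_out", "arguments": {"moves": [[1,[0.0015,0,0.008],0],[1,[0.0025,0,0.016],0],[1,[0.0025,0,0.022],0],[1,[0.0025,0,0.026],0],[1,[0.0025,0,0.029],0]]}}

```text
t: 6.85
tcp_pos: [576.1, -70.4, 61.5]
eef_rot: [0.0, 0.646, 0.763, -0.0]
wrist_force: [-1.6, -2.5, 7.8]
grip_width: 11.1
gripper_force: 59.9
```

Emit:
{"name": "carry_out", "arguments": {"moves": [[1,[0.018,0,-0.001],0.006],[1,[0.038,0,-0.001],0.006],[1,[0.058,0,-0.001],0.006],[1,[0.078,0,-0.001],0.006],[1,[0.096,0,-0.001],0.006]]}}

```text
t: 7.48
tcp_pos: [559.7, 26.4, 62.6]
eef_rot: [0.0, 0.648, 0.762, -0.0]
wrist_force: [0.1, -0.7, -1.3]
grip_width: 11.2
gripper_force: 59.9
```

```bash
python3 - <<'E'
from h import *
b=np.array([525.4,218.3,0]);a=1.741
o,q,y=yaw_tool(); print("tool in bay",rz(-a).apply(o["tcp_pos"]-b), y-a)
for n in("top","scene"): cv2.imwrite(f"raw_{n}3.png",optics.camera(n))
cv2.imwrite("pics/g.png",cv2.convertScaleAbs(cv2.resize(np.hstack([cv2.imread("raw_top3.png")[130:280,180:330],cv2.imread("raw_scene3.png")[130:280,270:420]]),(800,400),interpolation=cv2.INTER_CUBIC),alpha=1.5))
E
```

```text
tool in bay [-194.9672647    -1.31971276   62.59611254] -1.579922775998142
```

View pics/g.png

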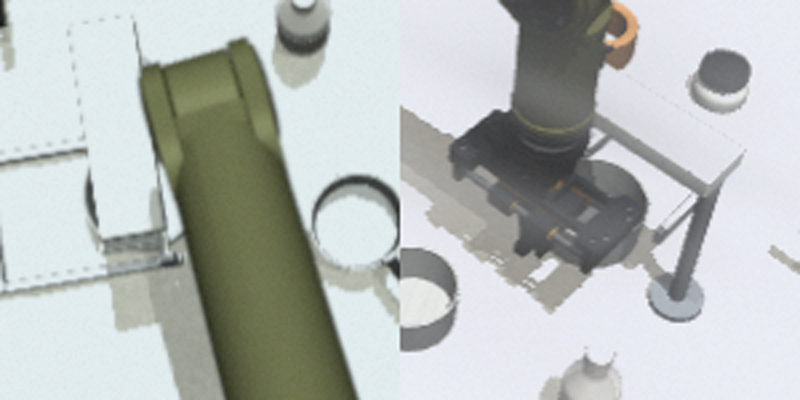

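The pot is partly in under the lamp with the catch area occluded, and the gripper body is still short of the bar. I'll release, back off behind the handle tip and push with shut fingers.

Emit:
{"name": "carry_out", "arguments": {"moves": [[1,[0,0,0.001],0],[0.6,[0,0,0.001],0],[0.6,[0,0,0.001],0],[0.6,[0,0,-0.02],0],[0.6,[0,0,-0.045],-0.009]]}}

```text
t: 8.2
tcp_pos: [559.9, 23.9, 107.7]
eef_rot: [-0.0, 0.645, 0.764, -0.0]
wrist_force: [-0.2, 0.0, 0.4]
grip_width: 34.0
gripper_force: 0.0
```

Emit:
{"name": "carry_out", "arguments": {"moves": [[1,[-0.03,0.0,0],0],[1,[-0.055,0.0,0],0],[1,[-0.055,0.0,0.0],0],[1,[-0.055,0.0,0.02],0],[1,[-0.055,0.0,0.042],0]]}}

```text
t: 8.82
tcp_pos: [569.0, -28.1, 64.2]
eef_rot: [-0.0, 0.644, 0.765, 0.0]
wrist_force: [-0.5, -0.0, 0.2]
grip_width: 1.0
gripper_force: 0.0
```

```bash
python3 - <<'E'
from h import *
b=np.array([525.4,218.3,0]);a=1.741
o,q,y=yaw_tool(); print("tool in bay",rz(-a).apply(o["tcp_pos"]-b), y-a,o["grip_width"],o["wrist_force"])
E
```

```text
tool in bay [-250.19078263   -1.22912024   64.18837136] -1.570219348073075 1.0129048977673027 [-0.47548367 -0.01582887  0.23744663]
```

Emit:
{"name": "carry_out", "arguments": {"moves": [[1,[0.014,-0.001,0],0],[1,[0.026,-0.001,0],0],[1,[0.037,-0.001,0],0],[1,[0.048,-0.001,0],0],[1,[0.058,-0.001,0],0]], "newtons": 20}}

```text
t: 9.45
tcp_pos: [558.7, 28.1, 65.9]
eef_rot: [0.0, 0.645, 0.764, 0.0]
wrist_force: [0.5, -1.9, -0.7]
grip_width: 0.5
gripper_force: 0.7
```

Emit:
{"name": "carry_out", "arguments": {"moves": [[1,[0,0,0],0],[1,[-0.03,0,0],0],[1,[-0.06,0,-0.04],0],[1,[-0.08,0,-0.1],0],[1,[-0.09,0,-0.16],0]]}}

```text
t: 10.07
tcp_pos: [573.4, -63.1, 227.0]
eef_rot: [-0.0, 0.646, 0.763, -0.0]
wrist_force: [1.1, -0.6, -0.6]
grip_width: 0.4
gripper_force: 0.0
```

```bash
python3 - <<'E'
from h import *
b=np.array([525.4,218.3,0]);a=1.741
o,q,y=yaw_tool(); print("tool in bay",rz(-a).apply(o["tcp_pos"]-b), y-a,o["grip_width"],o["wrist_force"])
for n in("top","scene"): cv2.imwrite(f"raw_{n}4.png",optics.camera(n))
cv2.imwrite("pics/i.png",cv2.convertScaleAbs(cv2.resize(np.hstack([cv2.imread("raw_top4.png")[120:270,160:310],cv2.imread("raw_scene4.png")[130:280,270:420]]),(800,400),interpolation=cv2.INTER_CUBIC),alpha=1.5))
E
```

```text
tool in bay [-285.51250905    0.32541662  226.99340444] -1.5743659863284687 0.35212948923878323 [ 1.07527371 -0.59337236 -0.59335082]
```

View pics/i.png

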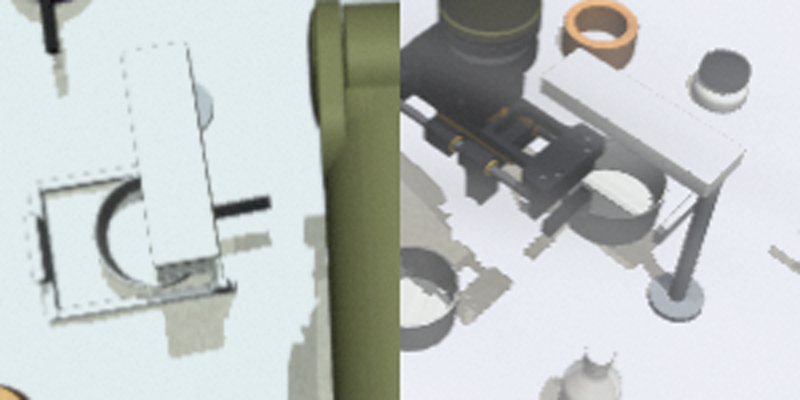

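The pot sits straight in the bay, with its handle tip at crop (270,203) and its front rim edge at (97,235). It still has about 50 mm to go.

```bash
python3 - <<'E'
from h import *
b=np.array([525.4,218.3,0]);a=1.741
t=px2w("top",[[160+270/2.667,120+203/2.667]],90)[0]; r=px2w("top",[[160+97/2.667,120+235/2.667]],55)[0]
tb=rz(-a).apply(t-b); rb=rz(-a).apply(r-b); print("tip",tb,"rim",rb, "centre from rim",rb[0]-60,"from tip",tb[0]+128)
for x,z in((-15,270),(-15,35)):
    w=b+rz(a).apply([x,0,z]); print(w); delta(w,a+np.pi)
E
```

```text
tip [-180.53097426   -0.58596233   90.        ] rim [ 2.09125801 -3.38585012 55.        ] centre from rim -57.90874198747521 from tip -52.53097426312394
[527.94074624 203.51674567 270.        ]
shift [ 0.271  -0.0048 -0.0382] turn -0.004 steps 4.4 0.0 q7 0.12
[527.94074624 203.51674567  35.        ]
shift [ 0.2721 -0.0076  0.1968] turn -0.004 steps 5.4 0.0 q7 0.12
```

Emit:
{"name": "carry_out", "arguments": {"moves": [[1,[0.02,0,-0.045],0],[1,[0.08,-0.002,-0.045],0],[1,[0.14,-0.003,-0.045],0],[1,[0.2,-0.005,-0.045],-0.004],[1,[0.255,-0.0055,-0.045],-0.004]]}}

```text
t: 10.8
tcp_pos: [524.5, 191.3, 270.4]
eef_rot: [0.0, 0.643, 0.766, 0.0]
wrist_force: [0.7, 0.5, 0.2]
grip_width: 0.6
gripper_force: 0.0
```

```bash
python3 - <<'E'
from h import *
b=np.array([525.4,218.3,0]);a=1.741
o,q,y=yaw_tool(); print("tool in bay",rz(-a).apply(o["tcp_pos"]-b), y-a,o["grip_width"],o["wrist_force"])
delta(b+rz(a).apply([-18,0,35]),a+np.pi)
E
```

```text
tool in bay [-26.50813995   5.43580162 270.41591773] -1.5676017785725136 0.5982168503939165 [0.7296908  0.5333081  0.18809152]
shift [0.0085 0.0054 0.2354] turn 0.003 steps 3.8 0.0 q7 -0.33
```

Emit:
{"name": "carry_out", "arguments": {"moves": [[1,[0.0085,0.0054,0.02],0.003],[1,[0.0085,0.0054,0.06],0.003],[1,[0.0085,0.0054,0.1],0.003],[1,[0.0085,0.0054,0.13],0.003],[1,[0.0085,0.0054,0.15],0.003]]}}

```text
t: 11.42
tcp_pos: [528.7, 196.9, 118.1]
eef_rot: [-0.001, 0.645, 0.764, -0.001]
wrist_force: [-0.3, 0.5, 0.7]
grip_width: 0.4
gripper_force: 0.0
```

```bash
python3 - <<'E'
from h import *
b=np.array([525.4,218.3,0]);a=1.741
o,q,y=yaw_tool(); print("tool in bay",rz(-a).apply(o["tcp_pos"]-b), y-a,o["grip_width"],o["wrist_force"])
delta(b+rz(a).apply([-18,0,35]),a+np.pi)
E
```

```text
tool in bay [-21.63214958   0.33498376 118.08942421] -1.5723791765486703 0.37427908740226346 [-0.31576548  0.53143022  0.71698256]
shift [0.0037 0.0006 0.0831] turn -0.002 steps 1.3 0.0 q7 -0.43
```

Emit:
{"name": "carry_out", "arguments": {"moves": [[1,[0.002,0,0.02],0],[1,[0.002,0,0.04],0],[1,[0.002,0,0.06],0],[1,[0.002,0,0.075],0],[1,[0.002,0,0.083],0]]}}

```text
t: 12.05
tcp_pos: [528.6, 200.3, 36.4]
eef_rot: [-0.0, 0.644, 0.765, -0.0]
wrist_force: [-0.2, 0.1, -0.8]
grip_width: 0.2
gripper_force: 0.0
```

Emit:
{"name": "carry_out", "arguments": {"moves": [[1,[0.01,0,0],0],[1,[0.02,0,0],0],[1,[0.03,0,0],0],[1,[0.04,0,0],0],[1,[0.05,0,0],0]]}}

```text
t: 12.68
tcp_pos: [520.8, 250.2, 37.9]
eef_rot: [0.0, 0.644, 0.765, 0.0]
wrist_force: [0.7, -2.4, 1.5]
grip_width: 0.3
gripper_force: 1.3
```

```bash
python3 - <<'E'
from h import *
b=np.array([525.4,218.3,0]);a=1.741
o,q,y=yaw_tool(); print("tool in bay",rz(-a).apply(o["tcp_pos"]-b), y-a,o["grip_width"],o["wrist_force"])
for n in("top","scene"): cv2.imwrite(f"raw_{n}5.png",optics.camera(n))
E
```

```text
tool in bay [32.18172943 -0.83236638 37.90827325] -1.5709364818964469 0.3291960949961813 [ 0.69825217 -2.35841136  1.48281629]
```

Emit:
{"name": "carry_out", "arguments": {"moves": [[1,[0.004,0,0],0],[1,[0.007,0,0],0],[1,[0.01,0,0],0],[1,[0.012,0,0],0],[1,[0.014,0,0],0]]}}

```text
t: 13.4
tcp_pos: [518.2, 263.4, 37.6]
eef_rot: [0.0, 0.645, 0.765, -0.0]
wrist_force: [0.7, -1.8, 1.6]
grip_width: 0.5
gripper_force: 1.2
```

Emit:
{"name": "carry_out", "arguments": {"moves": [[1,[0.001,0,0],0],[1,[0.002,0,0],0],[1,[0.002,0,0],0]]}}

```text
t: 13.78
tcp_pos: [517.9, 264.7, 37.5]
eef_rot: [0.0, 0.645, 0.764, -0.0]
wrist_force: [0.9, -3.2, 2.1]
grip_width: 0.3
gripper_force: 2.2
```

Emit:
{"name": "carry_out", "arguments": {"moves": [[1,[0.0015,0,0],0],[1,[0.003,0,0],0],[1,[0.003,0,0],0]]}}

```text
t: 14.15
tcp_pos: [517.9, 265.0, 37.5]
eef_rot: [0.002, 0.645, 0.764, -0.002]
wrist_force: [-0.1, -9.3, 6.3]
grip_width: 0.2
gripper_force: 4.8
```

```bash
python3 - <<'E'
from h import *
b=np.array([525.4,218.3,0]);a=1.741
o,q,y=yaw_tool(); print("tool in bay",rz(-a).apply(o["tcp_pos"]-b), y-a,o["grip_width"],o["wrist_force"])
E
```

```text
tool in bay [47.26317274 -0.51279737 37.49015659] -1.5728402578394638 0.18817531584745886 [-0.09852836 -9.3439573   6.27640468]
```

The force rose to 9 N without motion, so the pot is home. I'll back off and rise, then check.

Emit:
{"name": "carry_out", "arguments": {"moves": [[1,[-0.015,0,0],0],[1,[-0.017,0,-0.03],0],[1,[-0.017,0,-0.08],0],[0.5,[-0.017,0,-0.14],0],[0.5,[-0.017,0,-0.2],0]]}}

```text
t: 14.78
tcp_pos: [519.5, 252.5, 239.0]
eef_rot: [-0.001, 0.644, 0.765, 0.001]
wrist_force: [1.1, 0.9, 0.1]
grip_width: 13.0
gripper_force: 0.0
```

```bash
python3 - <<'E'
from h import *
a=-2.504;C=np.array([514.3,-103.3]); g=C+88*np.array([np.cos(a),np.sin(a)]); print(g)
delta([*g,230],a)
E
```

```text
[ 443.5892642  -155.68312556]
shift [-0.3893 -0.1444  0.0082] turn 1.104 steps 6.6 5.9 q7 -0.48
```

Emit:
{"name": "carry_out", "arguments": {"moves": [[0.5,[-0.02,-0.01,-0.05],0.1],[0.5,[-0.08,-0.035,-0.05],0.27],[0.5,[-0.135,-0.055,-0.05],0.45],[0.5,[-0.19,-0.075,-0.05],0.62],[0.5,[-0.245,-0.095,-0.05],0.8]]}}

```text
t: 15.4
tcp_pos: [467.7, -6.9, 287.4]
eef_rot: [0.0, 0.892, 0.451, 0.001]
wrist_force: [0.3, 0.3, 0.4]
grip_width: 43.1
gripper_force: 0.0
```

```bash
python3 - <<'E'
from h import *
a=-2.504;C=np.array([514.3,-103.3]); g=C+88*np.array([np.cos(a),np.sin(a)]); print(g)
delta([*g,150],a);delta([*g,59],a)
for n in("top","scene"): cv2.imwrite(f"raw_{n}6.png",optics.camera(n))
E
```

```text
[ 443.5892642  -155.68312556]
shift [-0.1344  0.0687  0.1372] turn 0.298 steps 3.3 1.6 q7 -0.62
shift [-0.1345  0.0686  0.2282] turn 0.298 steps 4.4 1.6 q7 -0.62
```

Emit:
{"name": "carry_out", "arguments": {"moves": [[0.5,[-0.045,0.023,0.035],0.1],[0.5,[-0.09,0.046,0.07],0.2],[0.5,[-0.1345,0.0686,0.11],0.298],[0.5,[-0.1345,0.0686,0.137],0.298],[0.5,[-0.1345,0.0686,0.137],0.298]]}}

```text
t: 16.12
tcp_pos: [442.8, -153.7, 148.3]
eef_rot: [-0.002, 0.949, 0.316, -0.001]
wrist_force: [0.5, 0.6, -0.2]
grip_width: 43.2
gripper_force: 0.0
```

```bash
python3 - <<'E'
from h import *
a=-2.504;C=np.array([514.3,-103.3]); g=C+88*np.array([np.cos(a),np.sin(a)])
delta([*g,59],a)
im=cv2.imread("raw_top6.png",0); b=np.array([525.4,218.3,0]);y=1.741
p=w2px("top",[b+rz(y).apply(l) for l in((-128,0,90),(-135,0,230),(60,0,55),(40,0,55),(-140,0,90))]);print(p.round(1))
u,v=p[0].astype(int); print(im[v-6:v+7,u-10:u+8])
u,v=p[2].astype(int); print(im[v-2:v+3,u-8:u+9])
E
```

```text
shift [-0.0005  0.0025  0.0893] turn 0.006 steps 1.4 0.0 q7 -0.65
[[241.9 199.6]
 [239.  191.3]
 [175.9 212.9]
 [183.  211.6]
 [246.3 198.9]]
[[136 133 122 118 102  99  79  78  81  86  84  82  78  75  75  76  75  74]
 [135 129 120 118 100 101  81  80  82  84  87  84  79  76  78  78  77  75]
 [135 128 119 120 102 101  79  82  82  86  85  84  79  80  79  77  76  76]
 [138 126 118 118 102 101  80  81  80  87  88  86  79  77  77  78  75  76]
 [135 126 118 118 102 100  78  83  83  87  86  85  78  77  78  78  76  77]
 [135 126 119 117 102 101  76  84  86  86  87  85  79  77  77  78  77  75]
 [135 126 118 118 101 101  77  82  84  89  86  85  81  77  77  79  77  76]
 [134 127 119 113 101  99  77  82  84  87  88  84  80  76  74  78  75  74]
 [135 126 116 109 101  98  75  83  84  88  85  84  78  79  75  77  74  75]
 [136 126 119 111 102  98  78  82  84  87  87  87  79  77  74  75  72  75]
 [135 126 119 115 102  98  78  82  84  87  87  85  79  77  76  74  73  72]
 [136 127 119 117 100 100  77  82  83  87  87  84  77  77  74  76  75  71]
 [133 126 120 120 101  98  76  82  84  89  87  83  78  76  74  75  71  70]]
[[154 153 148 147 151 153 150 125  96  80  48  44  44  56 118 149 152]
 [151 152 151 152 151 152 149 122  95  83  53  46  45  58 121 149 152]
 [153 153 151 151 152 154 151 123  97  84  52  47  46  59 118 150 152]
 [152 152 152 150 148 152 149 129 112  95  54  48  45  61 121 149 153]
 [153 153 153 145 144 153 153 140 127  99  54  47  48  60 114 146 152]]
```

Emit:
{"name": "carry_out", "arguments": {"moves": [[0.5,[-0.0005,0.0025,0.03],0.006],[0.5,[-0.0005,0.0025,0.06],0.006],[0.5,[-0.0005,0.0025,0.0893],0.006],[1,[-0.0005,0.0025,0.0893],0.006],[1,[-0.0005,0.0025,0.0893],0.006]], "newtons": 60}}

```text
t: 16.75
tcp_pos: [447.0, -157.0, 63.1]
eef_rot: [0.001, 0.95, 0.314, 0.001]
wrist_force: [0.1, 0.5, 0.0]
grip_width: 30.6
gripper_force: 0.0
```

Emit:
{"name": "carry_out", "arguments": {"moves": [[1,[0,0,0],0],[1,[0,0,0],0],[1,[0,0,0],0]]}}

```text
t: 17.12
tcp_pos: [446.0, -157.7, 62.2]
eef_rot: [0.001, 0.95, 0.313, 0.001]
wrist_force: [-0.4, -0.3, 3.7]
grip_width: 11.5
gripper_force: 59.8
```

```bash
python3 - <<'E'
from h import *
o,q,y=yaw_tool(); print(o["tcp_pos"],y,o["grip_width"],o["wrist_force"],o["moment"])
for n in("top","scene"): cv2.imwrite(f"raw_{n}7.png",optics.camera(n))
cv2.imwrite("pics/j.png",cv2.convertScaleAbs(cv2.resize(np.hstack([cv2.imread("raw_top7.png")[145:265,150:270],cv2.imread("raw_scene7.png")[140:260,285:405]]),(800,400),interpolation=cv2.INTER_CUBIC),alpha=1.5))
E
```

```text
[ 445.99748764 -157.65903763   62.18959826] -0.9341842742069398 11.53844730968342 [-0.38529396 -0.27501892  3.69313196] [0.0532248  0.06122754 0.00695755]
```

View pics/j.png

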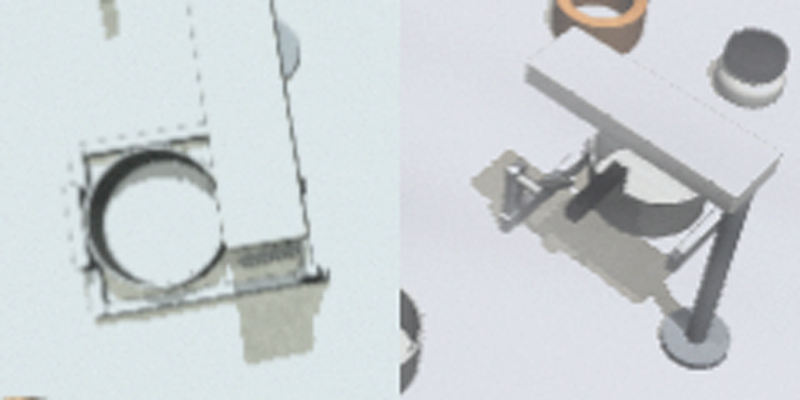

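Top panel: the large pot's rim fits against the back stop (left edge at (92,225)). Scene panel: the handle points straight out, tip at (575,208), with the catch arm just left of it, from the post at (515,185) to about (590,150). I'll check the catch angle against the start picture.

```bash
python3 - <<'E'
from h import *
b=np.array([525.4,218.3,0]);a=1.741
P=[]
for th in(0,.15,.3):
    for r in (20,45,70): P.append(b+rz(a).apply([-118+r*np.cos(.62-th),49,70-r*np.sin(.62-th)]))
print(w2px("scene",P).round(1).tolist())
s0=cv2.imread("raw_scene.png",0).astype(int);s7=cv2.imread("raw_scene7.png",0).astype(int)
print(s0[176:202:2,318:352:2]);print(s7[176:202:2,318:352:2])
# large pot centre: fit rim in top7: left-half outer edge
im=cv2.imread("raw_top7.png"); g=cv2.GaussianBlur(im,(3,3),0)[...,1]
c=cv2.HoughCircles(cv2.resize(g[145:265,150:270],None,fx=4,fy=4),cv2.HOUGH_GRADIENT,1,400,param1=80,param2=15,minRadius=75,maxRadius=100)
print(c)
if c is not None:
    u=c[0,0,:2]/4+[150,145]; w=px2w("top",[u],55)[0]; print(w,rz(-a).apply(w-b))
# medium carry: target tool over bay, handle dir bay +50deg
o,q,y=yaw_tool()
E
```

```text
[[327.3, 195.7], [331.2, 195.1], [335.0, 194.5], [327.8, 194.8], [332.2, 193.2], [336.4, 191.6], [328.1, 194.0], [332.9, 191.4], [337.6, 188.8]]
[[145 144 144 144 144 144 144 142 142 142 143 131  98 100 100 101 124]
 [144 144 144 145 145 143 144 143 144 143 142 142 140 111  98  99  99]
 [146 143 145 145 144 144 144 144 144 141 143 142 132 142 128  95  98]
 [144 144 144 145 144 144 145 144 143 144 144 128 143 131  89 106 109]
 [145 144 145 144 144 146 145 144 144 143 143 143 119  86 102 141 141]
 [112 132 145 145 144 145 145 144 143 135 145 110  81 111 143 143 142]
 [111 101 107 144 145 144 145 144 133 144 105  78 130 144 142 144 143]
 [145 121  78 112 132 144 144 133 145  87  76 132 144 144 144 144 143]
 [ 87  95  92 112 109 103  97  98  73  76 136 144 143 144 145 144 144]
 [ 80  88 133 124  87  74  75  75  75  77 145 144 144 144 144 144 143]
 [ 83  77  76 117 129  69  66  68  80 129 144 144 144 144 146 144 144]
 [ 84  75  93  94  81  72  73 113 111 112 128 144 143 145 143 144 144]
 [ 86  77  92  84  74  91 110 112 100 100  98  99 143 144 144 145 144]]
[[149 149 148 148 148 149 147 1
[... 295 characters left out ...]
147 123 106  87  91  93  96]
 [116 137 149 150 149 149 149 149 148 140 148  85 108  84  90 130 146]
 [115 104 109 149 149 148 149 149 138 148 105  67  98  91 145 117 119]
 [149 124  82 115 137 149 149 138 149  90  71 101  65 136 116  57  57]
 [ 90  96  95 115 114 106 100 101  74  77 105 114  59  60  52  53  53]
 [ 81  91 138 127  89  77  76  76  76  80 113 115  55  51  50  51  52]
 [ 86  77  80 120 134  67  68  68  83 131 115  72  51  49  51  50  64]
 [ 85  75  95  96  81  73  74 116 115 113  62  52  52  49  55  64  64]
 [ 88  78  94  86  74  94 114 115 100  65  54  55  51  53  63  63  64]]
[[[191.5 260.5  79.8]]]
[522.82177611 216.65987888  55.        ] [-1.17971433  2.81877807 55.        ]
```

The catch pixels match the start picture, so the catch is down. The pot centre is at about bay (−1, 2). Next is the medium pot: I'll lift it over the lamp and place it with its handle at bay +65°.

Emit:
{"name": "carry_out", "arguments": {"moves": [[1,[0,0,-0.03],0],[1,[0,0,-0.07],0],[1,[0,0,-0.12],0],[1,[0,0,-0.17],0],[1,[0,0,-0.22],0]]}}

```text
t: 17.85
tcp_pos: [444.5, -157.1, 282.0]
eef_rot: [-0.0, 0.95, 0.313, -0.001]
wrist_force: [0.8, -0.7, -2.1]
grip_width: 11.6
gripper_force: 59.8
```

```bash
cat >> h.py <<'E'
B0=np.array([525.4,218.3,0]);BA=1.741
def place(r,deg,z,x=-.5,y=1.5):
    d=np.radians(deg); return B0+rz(BA).apply([x+r*np.cos(d),y+r*np.sin(d),z])
def rep():
    o,q,y=yaw_tool(); print("tool bay",rz(-BA).apply(o["tcp_pos"]-B0).round(1),"handle dir bay deg",np.degrees(y-np.pi/2-BA).round(1)%360,"w",o["grip_width"].round(1),"F",o["wrist_force"].round(1),"q",o["joint_positions"].round(2),"t",o["t"])
E
python3 - <<'E'
from h import *
rep(); T=place(87.5,65,325); print(T); delta(T,BA+np.radians(65))
cv2.imwrite("raw_top8.png",optics.camera("top"))
E
```

```text
Traceback (most recent call last):
  File "h.py", line 34, in rep
    o,q,y=yaw_tool(); print("tool bay",rz(-BA).apply(o["tcp_pos"]-B0).round(1),"handle dir bay deg",np.degrees(y-np.pi/2-BA).round(1)%360,"w",o["grip_width"].round(1),"F",o["wrist_force"].round(1),"q",o["joint_positions"].round(2),"t",o["t"])
                                                                                                                                              ^^^^^^^^^^^^^^^^^^^^^
AttributeError: 'float' object has no attribute 'round'
```

```bash
sed -i 's/o\["grip_width"\].round(1)/round(o["grip_width"],1)/' h.py
python3 - <<'E'
from h import *
rep(); T=place(87.5,65,325); print(T); delta(T,BA+np.radians(65))
cv2.imwrite("raw_top8.png",optics.camera("top"))
E
```

```text
tool bay [-356.3  143.3  282. ] handle dir bay deg 116.69999999999999 w 11.6 F [ 0.8 -0.7 -2.1] q [ 0.78 -0.07 -0.47  1.76 -0.03  1.44 -0.62] t 17.85
[439.58669117 240.56550524 325.        ]
shift [ 0.2325 -0.3227 -0.0429] turn 0.903 steps 6.4 4.8 q7 -0.62
```

Emit:
{"name": "carry_out", "arguments": {"moves": [[1,[0.01,-0.014,-0.043],0.05],[1,[0.03,-0.042,-0.043],0.13],[1,[0.055,-0.076,-0.043],0.23],[1,[0.08,-0.111,-0.043],0.33],[1,[0.105,-0.146,-0.043],0.43]]}}

```text
t: 18.52
tcp_pos: [442.2, 23.8, 323.2]
eef_rot: [-0.0, 0.995, 0.101, -0.001]
wrist_force: [1.1, 1.3, -1.4]
grip_width: 11.5
gripper_force: 59.8
```

```bash
python3 - <<'E'
from h import *
rep(); delta(place(87.5,65,325),BA+np.radians(65))
E
```

```text
tool bay [-177.6  115.   323.2] handle dir bay deg 91.89999999999998 w 11.5 F [ 1.1  1.3 -1.4] q [ 0.68 -0.17 -0.68  1.74 -0.1   1.53 -1.36] t 18.525
shift [ 0.0412 -0.2128 -0.0018] turn 0.469 steps 3.5 2.5 q7 -1.36
```

Emit:
{"name": "carry_out", "arguments": {"moves": [[1,[0.009,-0.045,0],0.1],[1,[0.018,-0.09,0],0.2],[1,[0.027,-0.135,0],0.3],[1,[0.035,-0.18,0],0.4],[1,[0.0412,-0.2128,0],0.469]]}}

```text
t: 19.15
tcp_pos: [438.4, 241.3, 323.5]
eef_rot: [0.0, 0.991, -0.131, -0.0]
wrist_force: [0.6, 0.5, -3.1]
grip_width: 11.5
gripper_force: 59.8
```

```bash
python3 - <<'E'
from h import *
rep(); delta(place(87.5,65,160),BA+np.radians(65))
E
```

```text
tool bay [ 37.4  81.9 323.5] handle dir bay deg 65.19999999999999 w 11.5 F [ 0.6  0.5 -3.1] q [ 0.53  0.01 -1.08  1.62  0.01  1.52 -2.38] t 19.15
shift [0.0015 0.0003 0.1635] turn 0.003 steps 2.6 0.0 q7 -2.38
```

Emit:
{"name": "carry_out", "arguments": {"moves": [[1,[0,0,0.03],0],[1,[0.0015,0,0.07],0.003],[1,[0.0015,0,0.11],0.003],[1,[0.0015,0,0.15],0.003],[1,[0.0015,0,0.1635],0.003]]}}

```text
t: 19.77
tcp_pos: [438.8, 237.8, 157.8]
eef_rot: [0.001, 0.991, -0.132, -0.003]
wrist_force: [0.2, -0.3, -2.5]
grip_width: 11.8
gripper_force: 59.8
```

```bash
python3 - <<'E'
from h import *
rep(); delta(place(87.5,65,62),BA+np.radians(65))
for n in("top","scene"): cv2.imwrite(f"raw_{n}9.png",optics.camera(n))
g=cv2.imread("raw_top9.png")[...,1]
z=55+98
pc=place(0,0,z); u0=w2px("top",[pc])[0]; print("pred",u0)
e=(u0-30).astype(int); crop=cv2.resize(g[e[1]:e[1]+60,e[0]:e[0]+60],None,fx=8,fy=8,interpolation=cv2.INTER_CUBIC)
M=cv2.Rodrigues(cal("top")[2])[0]; rp=np.linalg.norm(w2px("top",[pc+[51,0,0]])[0]-u0); print("rpx",rp)
for p2 in (20,12):
    c=cv2.HoughCircles(cv2.GaussianBlur(crop,(9,9),0),cv2.HOUGH_GRADIENT,1,30,param1=60,param2=p2,minRadius=int(8*rp)-8,maxRadius=int(8*rp)+8)
    if c is not None:
        for x,y,r in c[0][:4]:
            w=px2w("top",[[x/8+e[0],y/8+e[1]]],z)[0]; print(x,y,r,"bay",rz(-BA).apply(w-B0).round(1))
E
```

```text
tool bay [ 33.8  82.  157.8] handle dir bay deg 65.10000000000002 w 11.8 F [ 0.2 -0.3 -2.5] q [ 0.47  0.15 -1.08  1.87  0.14  1.21 -2.49] t 19.775
shift [ 0.0005 -0.0032  0.0958] turn 0.001 steps 1.5 0.0 q7 -2.49
pred [190.43265161 205.31330856]
rpx 19.740166912934793
259.5 249.5 150.6 bay [ -5.3   4.6 153. ]
259.5 249.5 150.6 bay [ -5.3   4.6 153. ]
301.5 252.5 154.5 bay [-18.4   7.8 153. ]
```

Emit:
{"name": "carry_out", "arguments": {"moves": [[1,[0.0005,-0.0035,0.0],0.001],[1,[0.0005,-0.0035,0.02],0.001],[1,[0.0005,-0.0035,0.04],0.001],[1,[0.0005,-0.0035,0.055],0.001],[1,[0.0005,-0.0035,0.065],0.001]]}}

```text
t: 20.5
tcp_pos: [441.7, 241.8, 94.2]
eef_rot: [0.0, 0.991, -0.133, -0.001]
wrist_force: [0.1, -0.3, -1.3]
grip_width: 11.6
gripper_force: 59.8
```

```bash
python3 - <<'E'
from h import *
rep(); delta(place(87.5,65,66),BA+np.radians(65))
E
```

```text
tool bay [37.4 78.6 94.2] handle dir bay deg 65.0 w 11.6 F [ 0.1 -0.3 -1.3] q [ 0.4   0.26 -1.05  1.93  0.25  1.09 -2.59] t 20.5
shift [-0.0016  0.0017  0.0282] turn 0.0 steps 0.5 0.0 q7 -2.59
```

```bash
python3 - <<'E'
from h import *
for z in (85,66): delta(place(87.5,70,z),BA+np.radians(70))
E
```

```text
shift [-0.0013  0.0094  0.0092] turn -0.087 steps 0.2 0.5 q7 -2.59
shift [-0.0013  0.0094  0.0282] turn -0.087 steps 0.5 0.5 q7 -2.59
```

Emit:
{"name": "carry_out", "arguments": {"moves": [[1,[-0.0007,0.005,0.0],-0.045],[1,[-0.0013,0.0094,0.006],-0.087],[1,[-0.0013,0.0094,0.014],-0.087],[1,[-0.0013,0.0094,0.021],-0.087],[1,[-0.0013,0.0094,0.025],-0.087]]}}

```text
t: 21.12
tcp_pos: [438.4, 233.5, 70.1]
eef_rot: [0.0, 0.996, -0.089, -0.0]
wrist_force: [0.0, -0.7, -1.3]
grip_width: 11.6
gripper_force: 59.8
```

```bash
python3 - <<'E'
from h import *
rep(); delta(place(87.5,70,66),BA+np.radians(70))
E
```

```text
tool bay [29.7 83.2 70.1] handle dir bay deg 70.0 w 11.6 F [ 0.  -0.7 -1.3] q [ 0.41  0.28 -1.05  1.97  0.28  1.05 -2.52] t 21.125
shift [-0.0004  0.0005  0.0041] turn -0.0 steps 0.1 0.0 q7 -2.52
```

Emit:
{"name": "carry_out", "arguments": {"moves": [[1,[0,0,0.002],0],[1,[0,0,0.004],0],[1,[0,0,0.005],0],[1,[0,0,0.005],0]]}}

```text
t: 21.62
tcp_pos: [438.6, 233.6, 66.4]
eef_rot: [0.0, 0.996, -0.089, 0.0]
wrist_force: [-2.9, -1.2, 4.7]
grip_width: 11.3
gripper_force: 59.8
```

Emit:
{"name": "carry_out", "arguments": {"moves": [[0.55,[0,0,0],0],[0.55,[0,0,0],0],[0.55,[0,0,0],0],[0.55,[0,0,-0.03],0],[0.55,[0,0,-0.06],0]]}}

```text
t: 22.25
tcp_pos: [438.3, 233.3, 126.1]
eef_rot: [-0.0, 0.996, -0.089, -0.0]
wrist_force: [0.3, 0.2, 0.4]
grip_width: 38.7
gripper_force: 0.0
```

Emit:
{"name": "carry_out", "arguments": {"moves": [[0.55,[0,0,-0.05],0],[0.55,[0,0,-0.1],0],[0.55,[0,0,-0.15],0],[0.55,[0,0,-0.17],0]]}}

```text
t: 22.75
tcp_pos: [439.7, 234.1, 298.7]
eef_rot: [-0.0, 0.996, -0.09, 0.002]
wrist_force: [0.1, 0.0, 0.2]
grip_width: 39.3
gripper_force: 0.0
```

```bash
cat > circ.py <<'E'
from h import *
def circ(file,z,R,off=(0,0),tol=8,p2s=(25,15)):
    g=cv2.imread(file)[...,1]; pc=place(0,0,z); u0=w2px("top",[pc])[0]; e=(u0-35).astype(int)
    crop=cv2.GaussianBlur(cv2.resize(g[e[1]:e[1]+70,e[0]:e[0]+70],None,fx=8,fy=8,interpolation=cv2.INTER_CUBIC),(9,9),0)
    rp=8*np.linalg.norm(w2px("top",[pc+[R,0,0]])[0]-u0)
    for p2 in p2s:
        c=cv2.HoughCircles(crop,cv2.HOUGH_GRADIENT,1,10,param1=60,param2=p2,minRadius=int(rp)-tol,maxRadius=int(rp)+tol)
        if c is not None:
            for x,y,r in c[0][:3]:
                w=px2w("top",[[x/8+e[0],y/8+e[1]]],z)[0]; print(R,"r",round(r/rp*R,1),"bay",rz(-BA).apply(w-B0).round(1))
            return
E
python3 - <<'E'
from circ import *
rep(); cv2.imwrite("raw_top10.png",optics.camera("top")); cv2.imwrite("raw_scene10.png",optics.camera("scene"))
circ("raw_top10.png",55,60); circ("raw_top10.png",59,51); circ("raw_top10.png",59,48)
# medium handle pixels: dark profile along bar expected
im=cv2.imread("raw_top10.png",0)
for d in (60,65,70,75,80):
    P=[place(r,d,90) for r in (70,85,100,115,120,126,132)]; u=w2px("top",P).round().astype(int); print(d,[int(im[v,x]) for x,v in u])
C=np.array([456.8,-295.]);a=3.095; print(C+82*np.array([np.cos(a),np.sin(a)]))
E
```

```text
tool bay [ 30.1  81.8 298.7] handle dir bay deg 70.0 w 39.3 F [0.1 0.  0.2] q [ 0.59 -0.   -1.12  1.67  0.    1.47 -2.28] t 22.75
60 r 57.3 bay [ 0.5  3.4 55. ]
51 r 48.4 bay [-1.5  2.5 59. ]
51 r 53.4 bay [-2.9  6.6 59. ]
51 r 52.6 bay [ 3.7 -0.2 59. ]
48 r 48.1 bay [-1.5  2.1 59. ]
60 [84, 42, 23, 33, 31, 41, 136]
65 [55, 68, 112, 53, 49, 134, 155]
70 [41, 44, 43, 43, 40, 118, 154]
75 [42, 42, 44, 42, 44, 49, 117]
80 [45, 42, 42, 64, 41, 37, 142]
[ 374.88898979 -291.1807846 ]
```

Medium is seated: the inner circles of the medium and large pots are concentric within about 2 mm, and its handle lies along 70°. Now the small pot, with the wrist flipped half a turn to stay in the joint 7 range.

```bash
python3 - <<'E'
from h import *
delta([455,100,290]);delta([455,-20,290]); delta([430,-150,290])
E
```

```text
shift [0.0388 0.1292 0.0079] turn None steps 2.2 0 q7 -2.28
shift [0.0602 0.2473 0.0078] turn None steps 4.1 0 q7 -2.28
shift [0.0588 0.3797 0.0076] turn None steps 6.1 0 q7 -2.28
```

Emit:
{"name": "carry_out", "arguments": {"moves": [[0.5,[0.012,0.05,0],-0.17],[0.5,[0.027,0.1,0],-0.35],[0.5,[0.04,0.15,0],-0.53],[0.5,[0.05,0.2,0],-0.71],[0.5,[0.06,0.247,0],-0.89]]}}

```text
t: 23.48
tcp_pos: [453.0, -17.7, 294.2]
eef_rot: [-0.0, 0.955, 0.297, -0.001]
wrist_force: [0.6, 0.1, -0.1]
grip_width: 43.7
gripper_force: 0.0
```

```bash
python3 - <<'E'
from h import *
rep();delta([374.9,-291.2,250])
o,q,y=yaw_tool(); print("turn needed",-(1.524-y))
E
```

```text
tool bay [-220.3  111.3  294.2] handle dir bay deg 114.80000000000001 w 43.7 F [ 0.6  0.1 -0.1] q [ 0.78 -0.13 -0.71  1.77 -0.09  1.47 -0.89] t 23.475
shift [-0.2194  0.181   0.0444] turn None steps 4.6 0 q7 -0.89
turn needed -2.4918378038346396
```

Emit:
{"name": "carry_out", "arguments": {"moves": [[0.5,[-0.044,0.036,0.005],-0.18],[0.5,[-0.088,0.072,0.01],-0.36],[0.5,[-0.132,0.109,0.02],-0.54],[0.5,[-0.176,0.145,0.03],-0.72],[0.5,[-0.2194,0.181,0.044],-0.9]]}}

```text
t: 24.1
tcp_pos: [376.2, -280.9, 252.4]
eef_rot: [-0.0, 0.75, 0.662, -0.0]
wrist_force: [0.9, 1.1, 0.5]
grip_width: 43.7
gripper_force: 0.0
```

Emit:
{"name": "carry_out", "arguments": {"moves": [[0.5,[0,0,0],-0.18],[0.5,[0,0,0],-0.36],[0.5,[0,0,0],-0.54],[0.5,[0,0,0],-0.72],[0.5,[0,0,0],-0.9]]}}

```text
t: 24.72
tcp_pos: [376.6, -279.1, 252.3]
eef_rot: [-0.001, 0.387, 0.922, 0.0]
wrist_force: [0.3, 0.3, -0.4]
grip_width: 43.6
gripper_force: 0.0
```

```bash
python3 - <<'E'
from h import *
rep();delta([374.9,-291.2,120],yawy=1.524);delta([374.9,-291.2,57],yawy=1.524)
o,q,y=yaw_tool(); print("turn needed",-(1.524-y))
E
```

```text
tool bay [-465.   230.9  252.3] handle dir bay deg 214.7 w 43.6 F [ 0.3  0.3 -0.4] q [ 0.89 -0.07 -0.29  1.82 -0.02  1.39  1.38] t 24.725
shift [-0.0078 -0.0096  0.1322] turn -0.749 steps 2.1 4.0 q7 1.38
shift [-0.008  -0.0095  0.1952] turn -0.749 steps 3.1 4.0 q7 1.38
turn needed -0.7489525988592235
```

Emit:
{"name": "carry_out", "arguments": {"moves": [[0.5,[-0.008,-0.0095,0.02],-0.18],[0.5,[-0.008,-0.0095,0.05],-0.36],[0.5,[-0.008,-0.0095,0.09],-0.54],[0.5,[-0.008,-0.0095,0.12],-0.7],[0.5,[-0.008,-0.0095,0.13],-0.749]]}}

```text
t: 25.35
tcp_pos: [373.8, -290.2, 120.2]
eef_rot: [-0.002, 0.025, 1.0, 0.002]
wrist_force: [0.3, 0.1, 0.8]
grip_width: 43.8
gripper_force: 0.0
```

```bash
python3 - <<'E'
from h import *
rep();delta([374.9,-291.2,56],yawy=1.524)
E
```

```text
tool bay [-475.5  235.6  120.2] handle dir bay deg 257.4 w 43.8 F [0.3 0.1 0.8] q [ 0.88  0.04 -0.28  1.99  0.01  1.12  2.11] t 25.35
shift [-0.0015 -0.0012  0.0642] turn -0.003 steps 1.0 0.0 q7 2.11
```

Emit:
{"name": "carry_out", "arguments": {"moves": [[0.5,[-0.0015,-0.0012,0.03],-0.003],[0.5,[-0.0015,-0.0012,0.062],-0.003],[1,[-0.0015,-0.0012,0.062],-0.003],[1,[-0.0015,-0.0012,0.062],-0.003],[1,[-0.0015,-0.0012,0.062],-0.003]]}}

```text
t: 25.98
tcp_pos: [378.2, -293.9, 63.4]
eef_rot: [0.001, 0.025, 1.0, -0.001]
wrist_force: [-0.2, 0.6, -0.0]
grip_width: 21.3
gripper_force: 0.0
```

Emit:
{"name": "carry_out", "arguments": {"moves": [[1,[0,0,0],0],[1,[0,0,0],0],[1,[0,0,0],0]]}}

```text
t: 26.35
tcp_pos: [377.8, -293.8, 63.0]
eef_rot: [0.001, 0.025, 1.0, -0.001]
wrist_force: [-2.4, 0.9, 4.9]
grip_width: 11.5
gripper_force: 60.0
```

```bash
python3 - <<'E'
from h import *
rep();print(telemetry.get_obs()["tcp_pos"])
E
```

```text
tool bay [-479.7  232.2   63. ] handle dir bay deg 257.4 w 11.5 F [-2.4  0.9  4.9] q [ 0.88  0.12 -0.28  2.04  0.04  0.99  2.09] t 26.35
[ 377.77343672 -293.77207144   63.02254277]
```

Emit:
{"name": "carry_out", "arguments": {"moves": [[0.8,[0,0,0],0],[0.8,[0,0,0.006],0],[1,[0,0,0.006],0],[1,[0,0,0.006],0],[1,[0,0,0.006],0]]}}

```text
t: 26.98
tcp_pos: [377.3, -293.1, 56.0]
eef_rot: [-0.0, 0.025, 1.0, 0.0]
wrist_force: [0.4, -0.6, -1.9]
grip_width: 11.3
gripper_force: 60.0
```

Emit:
{"name": "carry_out", "arguments": {"moves": [[1,[0,0,-0.03],0],[1,[0,0,-0.07],0],[1,[0,0,-0.12],0],[1,[0,0,-0.17],0],[1,[0,0,-0.22],0]]}}

```text
t: 27.6
tcp_pos: [377.2, -293.0, 277.9]
eef_rot: [0.0, 0.025, 1.0, -0.0]
wrist_force: [0.7, 0.5, -0.6]
grip_width: 11.6
gripper_force: 60.0
```

```bash
python3 - <<'E'
from h import *
rep();o,q,y=yaw_tool();print(o["tcp_pos"]); T=place(79,-50,330); print(T)
delta([440,-20,330]);delta([450,100,330]);delta(T)
hd=y+np.pi/2; print("handle dir world",hd, "turn to -50deg:",-(((BA-np.radians(50))-hd+np.pi)%(2*np.pi)-np.pi))
E
```

```text
tool bay [-478.8  232.7  277.9] handle dir bay deg 257.4 w 11.6 F [ 0.7  0.5 -0.6] q [ 0.89 -0.06 -0.27  1.77 -0.02  1.43  2.14] t 27.6
[ 377.16335176 -293.04135993  277.85354033]
[575.04810614 277.85025443 330.        ]
shift [-0.0492  0.2758 -0.0523] turn None steps 4.6 0 q7 2.14
shift [-0.0532  0.3962 -0.0523] turn None steps 6.4 0 q7 2.14
shift [-0.1692  0.58   -0.0523] turn None steps 9.7 0 q7 2.14
handle dir world 3.0917958426984957 turn to -50deg: 2.2234604686956603
```

Emit:
{"name": "carry_out", "arguments": {"moves": [[1,[-0.008,0.045,-0.03],0.14],[1,[-0.02,0.1,-0.055],0.28],[1,[-0.03,0.16,-0.055],0.42],[1,[-0.04,0.22,-0.055],0.57],[1,[-0.05,0.275,-0.055],0.72]]}}

```text
t: 28.22
tcp_pos: [441.1, -18.7, 331.4]
eef_rot: [0.001, 0.377, 0.926, -0.0]
wrist_force: [1.8, -0.5, -1.5]
grip_width: 11.5
gripper_force: 60.0
```

```bash
python3 - <<'E'
from h import *
rep();o,q,y=yaw_tool(); T=place(79.5,-50,330)
delta([480,100,330]);delta(T)
hd=y+np.pi/2; print("turn to -50deg:",-(((BA-np.radians(50))-hd+np.pi)%(2*np.pi)-np.pi))
E
```

```text
tool bay [-219.3  123.2  331.4] handle dir bay deg 215.9 w 11.5 F [ 1.8 -0.5 -1.5] q [ 0.73 -0.17 -0.64  1.73 -0.1   1.55  0.89] t 28.225
shift [0.0552 0.112  0.0013] turn None steps 2.0 0 q7 0.89
shift [0.1116 0.3062 0.0012] turn None steps 5.2 0 q7 0.89
turn to -50deg: 1.4991399533280467
```

Emit:
{"name": "carry_out", "arguments": {"moves": [[1,[0.02,0.05,0],0.15],[1,[0.045,0.1,0],0.3],[1,[0.06,0.15,0],0.45],[1,[0.08,0.2,0],0.6],[1,[0.09,0.245,0],0.75]]}}

```text
t: 28.85
tcp_pos: [542.2, 207.6, 332.2]
eef_rot: [0.001, 0.676, 0.737, 0.0]
wrist_force: [0.4, -0.5, -0.7]
grip_width: 11.6
gripper_force: 60.0
```

```bash
python3 - <<'E'
from h import *
rep();o,q,y=yaw_tool(); T=place(79.5,-50,330)
delta(T)
hd=y+np.pi/2; print("turn to -50deg:",-(((BA-np.radians(50))-hd+np.pi)%(2*np.pi)-np.pi))
E
```

```text
tool bay [-13.4 -14.8 332.2] handle dir bay deg 175.2 w 11.6 F [ 0.4 -0.5 -0.7] q [ 0.39  0.26 -0.98  1.42  0.21  1.57 -0.48] t 28.85
shift [0.0675 0.0391 0.0022] turn None steps 1.2 0 q7 -0.48
turn to -50deg: 0.7885671476204417
```

Emit:
{"name": "carry_out", "arguments": {"moves": [[1,[0.015,0.009,0],0.17],[1,[0.03,0.018,0],0.34],[1,[0.045,0.027,0],0.51],[1,[0.06,0.035,0],0.67],[1,[0.0675,0.039,0.0],0.789]]}}

```text
t: 29.48
tcp_pos: [574.2, 278.4, 331.4]
eef_rot: [-0.0, 0.907, 0.422, -0.0]
wrist_force: [0.5, -0.1, -1.3]
grip_width: 11.3
gripper_force: 60.0
```

```bash
python3 - <<'E'
from h import *
rep();delta(place(79.5,-50,150),BA-np.radians(50))
E
```

```text
tool bay [ 51.  -58.3 331.4] handle dir bay deg 130.1 w 11.3 F [ 0.5 -0.1 -1.3] q [ 0.12  0.38 -0.84  1.28  0.28  1.61 -1.38] t 29.475
shift [0.0007 0.0011 0.1814] turn 0.002 steps 2.9 0.0 q7 -1.38
```

Emit:
{"name": "carry_out", "arguments": {"moves": [[1,[0.0005,0.001,0.03],0],[1,[0.0005,0.001,0.07],0.002],[1,[0.0005,0.001,0.11],0.002],[1,[0.0005,0.001,0.15],0.002],[1,[0.0005,0.001,0.18],0.002]]}}

```text
t: 30.1
tcp_pos: [574.8, 276.4, 149.7]
eef_rot: [0.0, 0.907, 0.422, -0.001]
wrist_force: [0.7, -0.2, -1.3]
grip_width: 11.3
gripper_force: 60.0
```

```bash
python3 - <<'E'
from circ import *
rep();delta(place(79.5,-50,68,-.5,2),BA-np.radians(50))
cv2.imwrite("raw_top11.png",optics.camera("top")); z=telemetry.get_obs()["tcp_pos"][2]-56+55
circ("raw_top11.png",z,42); circ("raw_top11.png",z,39)
E
```

```text
tool bay [ 48.9 -58.5 149.7] handle dir bay deg 130.2 w 11.3 F [ 0.7 -0.2 -1.3] q [ 0.13  0.46 -0.81  1.55  0.34  1.28 -1.43] t 30.1
shift [ 0.0016 -0.001   0.0817] turn 0.003 steps 1.3 0.0 q7 -1.43
42 r 40.1 bay [ -1.9   5.3 144.7]
42 r 43.9 bay [-1.000e-01  2.000e+00  1.447e+02]
42 r 40.3 bay [ -4.4   1.8 144.7]
39 r 39.2 bay [ -4.7   4.1 144.7]
39 r 36.7 bay [-22.1  20.9 144.7]
```

Emit:
{"name": "carry_out", "arguments": {"moves": [[1,[0.0016,-0.001,0.01],0.003],[1,[0.0016,-0.001,0.03],0.003],[1,[0.0016,-0.001,0.045],0.003],[1,[0.0016,-0.001,0.06],0.003],[1,[0.0016,-0.001,0.068],0.003]]}}

```text
t: 30.78
tcp_pos: [575.2, 278.6, 82.7]
eef_rot: [0.0, 0.907, 0.421, -0.001]
wrist_force: [0.2, 0.3, -0.8]
grip_width: 11.6
gripper_force: 60.0
```

```bash
python3 - <<'E'
from h import *
rep();delta(place(79.5,-50,64,-.5,1.8),BA-np.radians(50))
E
```

```text
tool bay [ 51.  -59.3  82.7] handle dir bay deg 130.0 w 11.6 F [ 0.2  0.3 -0.8] q [ 0.1   0.52 -0.78  1.62  0.39  1.17 -1.47] t 30.775
shift [-0.0004  0.0002  0.0187] turn 0.001 steps 0.3 0.0 q7 -1.47
```

Emit:
{"name": "carry_out", "arguments": {"moves": [[1,[0,0,0.006],0],[1,[0,0,0.011],0],[1,[0,0,0.015],0],[1,[0,0,0.018],0],[1,[0,0,0.0195],0]]}}

```text
t: 31.4
tcp_pos: [575.6, 278.9, 64.4]
eef_rot: [0.0, 0.907, 0.421, 0.0]
wrist_force: [0.6, -0.5, -1.0]
grip_width: 11.5
gripper_force: 60.0
```

Emit:
{"name": "carry_out", "arguments": {"moves": [[1,[0,0,0.0015],0],[1,[0,0,0.0025],0],[1,[0,0,0.0025],0]]}}

```text
t: 31.78
tcp_pos: [576.1, 279.5, 62.9]
eef_rot: [0.0, 0.907, 0.421, 0.001]
wrist_force: [0.2, 0.6, 3.6]
grip_width: 11.3
gripper_force: 60.0
```

Contact force is 3.6 N upward, so it is seated. I'll release and rise.

Emit:
{"name": "carry_out", "arguments": {"moves": [[0.55,[0,0,0],0],[0.55,[0,0,0],0],[0.55,[0,0,0],0],[0.55,[0,0,-0.03],0],[0.55,[0,0,-0.06],0]]}}

```text
t: 32.4
tcp_pos: [575.1, 278.7, 121.9]
eef_rot: [0.0, 0.907, 0.421, -0.001]
wrist_force: [0.3, 0.4, 0.0]
grip_width: 38.2
gripper_force: 0.0
```

Emit:
{"name": "carry_out", "arguments": {"moves": [[0.55,[0,0,-0.05],0],[0.55,[0,0,-0.1],0],[0.55,[0,0,-0.16],0],[0.55,[0,0,-0.2],0],[0.55,[0,0,-0.2],0]]}}

```text
t: 33.02
tcp_pos: [576.5, 280.3, 325.8]
eef_rot: [0.0, 0.907, 0.421, 0.003]
wrist_force: [0.1, -0.2, -0.2]
grip_width: 39.2
gripper_force: 0.0
```

```bash
python3 - <<'E'
from circ import *
rep(); 
for n in("top","scene"): cv2.imwrite(f"raw_{n}12.png",optics.camera(n))
circ("raw_top12.png",55,57); circ("raw_top12.png",59,48); circ("raw_top12.png",63,39)
im=cv2.imread("raw_top12.png",0)
for d in (-60,-55,-50,-45,-40,65,70,75):
    P=[place(r,d,90) for r in (70,85,100,110,116,122,128,134)]; u=w2px("top",P).round().astype(int); print(d,[int(im[v,x]) for x,v in u])
s0=cv2.imread("raw_scene7.png",0).astype(int);s7=cv2.imread("raw_scene12.png",0).astype(int)
print(s0[186:202:2,318:346:2]-s7[186:202:2,318:346:2])
E
```

```text
tool bay [ 52.5 -60.9 325.8] handle dir bay deg 130.0 w 39.2 F [ 0.1 -0.2 -0.2] q [ 0.12  0.38 -0.84  1.29  0.28  1.59 -1.38] t 33.025
57 r 56.3 bay [-3.4  7.6 55. ]
48 r 48.3 bay [-1.5  2.5 59. ]
48 r 50.3 bay [-5.3  2.8 59. ]
48 r 45.8 bay [-2.4 -1.2 59. ]
39 r 38.8 bay [-2.6  4.9 63. ]
39 r 37.0 bay [-11.7  11.   63. ]
39 r 40.7 bay [-8.4  7.6 63. ]
-60 [159, 159, 159, 159, 160, 159, 159, 161]
-55 [80, 145, 151, 156, 159, 159, 160, 158]
-50 [31, 27, 22, 26, 101, 159, 160, 160]
-45 [77, 119, 143, 156, 159, 161, 158, 156]
-40 [112, 160, 156, 120, 55, 39, 45, 41]
65 [54, 67, 70, 78, 80, 83, 85, 88]
70 [55, 64, 68, 75, 77, 79, 80, 87]
75 [47, 57, 67, 70, 74, 76, 78, 77]
[[ 4  4  4  5  4  5  5  5  4  3  4  4  6 11]
 [ 4  2  3  4  4  3  4  5  5  3  4  2  3 27]
 [ 4  4  3  3  6  5  3  3  4  3  3  2  2 52]
 [ 4  2  2  3  2  4  3  4  3  4  3  3  3  4]
 [ 3  2  4  3  3  3  2  1  3  3  3  4  3  4]
 [ 2  2  2  3  3  1  4  1  2  3  3  1  3  3]
 [ 1  2  3  2  1  2  1  4  5  2  3  2  3  0]
 [ 2  1  2  2  2  4  4  4  1  1  0  3  0  1]]
```

```bash
python3 -c "
from plant import manip
print(manip.close_job())"
```

```text
the job is handed in; nothing more can be done
None
```

The job is handed in at about 33 s of the 72 s: the large pot is home against the back stop with the catch down behind it, and the medium and small pots are nested and released with their handles at about 180°, 70° and −50° in the bay frame, though `close_job` reported no verdict, so only my own force and image checks confirm this.

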